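# Free the paint-stuck clamp knob and clamp the printing block

## Task

The clamp over the printing block is open and its knob is stuck with dried paint. Break the knob loose with a short firm twist clockwise, then wind it on clockwise, by feel, until the rubber pad presses on the block just snugly enough to hold it (about 10 N, as heavy as a kilogram; more than 22 N dents the soft face), and let go of the knob. Leave the block where it lies and do not disturb the jar, the roller and the brush beside the clamp.

Things in the scene. Friction and masses are not known exactly. Their poses are not given: they have to be found in the camera images.
- jig: fixed plywood board 240 x 170 x 18 mm with a grey iron clamp. Origin: on the knob's axis at table level; z up, x to the clamp's post (40 x 60 mm, 113 mm high, centre at x = 75 mm). From the post an arm 50 mm wide, top at z = 110 mm, reaches to x = -30 mm over the block; knob on top of it, foot below. Only the knob stands above 113 mm. A fence 12 mm high lies behind the block, x = 23 to 35 mm.
- knob_grip (a point): grip point of the black plastic bar knob, on its vertical axis, 143 mm above the table, 33 mm above the arm's top. The bar runs along this point's x: 48 mm long, 16 mm thick (along y), from 8 to 45 mm above the arm's top, on a round flange of 44 mm diameter, 8 mm high. The point turns with the knob.
- knob (a joint): knob angle, rad: 0 at the start (stuck, bar along the jig's x), grows clockwise from above, stop at 3.2; lowers the foot 8 mm per rad. Dried paint resists within the first 0.48 rad: total torque 0.4 to 0.6 N m (varies) near 0.1 rad, fading as it gives way; then only a steady friction of 0.2 N m; stays where left. On the block each N of pressing adds 0.008 N m; pressing grows about 65 N per rad.
- foot: steel foot under the arm, on the knob's axis, with its round rubber pad (28 mm diameter). Origin: centre of the foot flange's underside, 70 mm above the table at the start. The pad's face hangs 12 to 25 mm below it, different each time and not measured: the knob angle where it meets the block (0.9 to 2.55 rad) must be felt. A spring of 14 N per mm backs the pad.
- block: wooden printing block with a soft face, loose on the board under the foot, 100 mm (x) x 120 mm (y) x 20 mm high; origin at the centre of its underside, 18 mm above the table, so its top is 38 mm above the table.
- jar: bystander: round grey jar with white cap, 60 mm diameter, 85 mm high, origin at the centre of its underside.
- brayer: bystander: ink roller with wooden handle along x, about 140 mm long and 100 mm wide, 34 mm high; origin on the table below the front of the handle.
- brush: bystander: flat paint brush with a wooden handle lying along its x, under 250 mm long and 60 mm wide, under 40 mm high; origin on the table under it.
There are look-alikes about, which are no part of the job. What is shaped like the block but green or white is not meant.

How it is judged:
By the outcome, as a careful person would: the job done as asked, in the order asked, and still so for the second after the job is handed in, with the robot touching nothing.
It also fails if it takes over 72 s, if anything falls off the work surface, if the arm or the gripper's body presses on something with over 40 N, if the wrist force passes 120 N, or if a joint passes its speed limit or range.

## Robot

A 6-joint arm with a two-finger parallel gripper is mounted at the origin on the work surface. World frame = base frame: x ahead of the robot, y to its left, z up, the work surface at z = 0. Lengths are in m, angles in rad, forces in N, time in s.
With the tool pointing down it reaches from about 0.35 to 0.775 m from the base axis. Payload 5.5 kg.
Tool frame: the origin (TCP) lies at the very end of the fingers, on their centre line; the grasp point (between the pads) lies 19 mm behind it; y points along the fingers, z is the direction in which the jaws open and shut, and the axes are right-handed (so a half turn about y gives the same grasp; the last joint's range is limited). The gripper opens to 85 mm and grips with 20 to 120 N. Pads are 22 mm wide; open, the fingers measure 114 mm over their backs; the gripper's body (76 mm by 85 mm) begins 54 mm behind the grasp point. The pads swing forward as they close: fully open they stand 13 mm farther back than shut.
Start: joints at [1.158, 0.313, 0.046, 1.304, 0, 1.431], TCP at [0.155, 0.554, 0.231] pointing down, gripper open.
Joint ranges: [-2.76, 2.76], [-0.86, 1.69], [-1.03, 1.26], [-2.2, 2.34], [-1.47, 1.5], [-3.14, 3.14]. Speed limits (rad/s): [2.57, 2.57, 3.14, 3.14, 3.14, 3.14].

## Interface

Orientations are given as a unit quaternion [w, x, y, z].
In Python, from workcell import env gives the robot as it stands.
- The arm moves only by the shell command python3 -m inch 'ROWS' [OPENING] [FORCE]. ROWS is JSON, a list that holds one entry, the list of rows, each a list of 4 numbers: the shift along the tool's x, y, z in mm, then the turn about the tool's y in degrees. In form: [[[tx, ty, tz, spin], ...]]. A call has 1 to 10 rows; each row is the pose to reach, as a shift and turn from the pose commanded when the call began, along the tool's axes at that moment; what a row does not reach only later rows make up. A row lasts 1/10 s, in which the tool goes at most 50 mm and 8.59 degrees, less where a joint would pass 70% of its speed; a pose out of reach is approached as far as the arm can. A call with a gripper value outside its range is refused whole. OPENING is the finger opening in mm, from 0 to 85.4, set as the call begins (- or left out, the last holds). The fingers move at their own pace and stop on an object; FORCE is the grip in N (left out, the last holds). Time passes only in rows, so rows that repeat a pose let the fingers close. It gives the time, the measured TCP pose, the force and the opening at its end, in the units of the state.
- env.get_state(): the state, without advancing time (a new reading comes with each control period).
- env.read_camera(name): name is "scene" or "top" or "wrist"; returns the picture (384x512x3 uint8, blue, green, red); there is no depth.
- env.camera_model(name): a dict with "fx", "fy", "cx", "cy" (pixels), "R" (3x3) and "t" (3): a world point X has camera coordinates R X + t; the wrist camera has in their place "mount" (4x4, takes a point from camera to tool coordinates, whose origin is the TCP and whose axes are the tool frame's). Camera axes: x right, y down, z forward; pixel columns grow to the right and rows downward; lengths in m; the calibration is good to about 2 mm. A picture is of the moment at which its call begins: read the wrist's pose just before it. camera_model takes no time and is no camera call.
- env.hand_in(): hands the job in, once; it reports no verdict.
The state is a dict: "clock": time; "joint_pos": joint angles; "qvel": joint speeds; "tau": joint torques, N m; "tcp_pos": TCP position; "orientation": TCP orientation; "wrist_force": force on the tool from outside, world axes, zero at the start; "ft_torque": the same for the moment, N m; "finger_gap": finger opening in m.
Only numpy, scipy, OpenCV 4.12 (cv2) and the standard library are available. Lean on these libraries where they do the work, as an engineer would, in place of code of your own. Each camera call takes 0.05 s, during which the arm holds its last target.

## Working session

There is one attempt and no reset: what is moved stays moved. The work goes in short steps, Python scripts to look and compute and a shell command to move; the robot and the scene stay as the last step left them, time stands still between calls to the robot, and variables do not carry over. Pictures are saved under pics/ and viewed, and the job is handed in when it is done.

```bash
ls; mkdir -p pics; python3 - <<'E'
from workcell import env
import cv2
s=env.get_state()
for k,v in s.items(): print(k,v)
for n in ("scene","top"):
    cv2.imwrite(f"pics/{n}0.png",env.read_camera(n)); print(n,env.camera_model(n))
print(env.camera_model("wrist"))
E
```

```text
pics
clock 0.0
joint_pos [ 1.15839304e+00  3.14007704e-01  4.49627495e-02  1.30359636e+00
 -4.33590297e-05  1.43122637e+00]
qvel [ 0.0008772  -0.00051795  0.0001996  -0.00035774  0.00198322 -0.00099249]
tau [-9.15219571e-04 -4.80631292e+01  2.98532206e+01  1.96724053e-02
 -5.65619496e-05 -2.11793186e-06]
tcp_pos [0.15473523 0.55324963 0.23039808]
orientation [-0.69990543  0.70116902 -0.09632519  0.09599919]
wrist_force [ 0.68174815  0.27454571 -0.04198776]
ft_torque [0.00967991 0.00375405 0.0130821 ]
finger_gap 0.08504249760182973
scene {'fx': 500.1362563492973, 'fy': 500.1362563492973, 'cx': 253.81664586333972, 'cy': 189.4215450961091, 'R': array([[-0.89914907,  0.43726471,  0.01818026],
       [ 0.32672312,  0.69832117, -0.63686698],
       [-0.29117511, -0.56669844, -0.77075932]]), 't': array([ 0.40703821, -0.1391962 ,  1.68532051])}
top {'fx': 348.7897840954137, 'fy': 348.7897840954137, 'cx': 255.68014231736746, 'cy': 191.19084362732332, 'R': array([[ 0.02457695, -0.99961347,  0.01299563],
       [-0.98184389, -0.02658183, -0.18781901],
       [ 0.18809186, -0.00814366, -0.98211768]]), 't': array([0.06306182, 0.51201804, 1.00961239])}
{'fx': 325.5332265405177, 'fy': 325.5332265405177, 'cx': 248.69966300517478, 'cy': 192.5505028293404, 'mount': array([[-1.61367408e-04,  9.64201253e-01,  2.65171488e-01,
        -6.61509710e-02],
       [ 9.49946200e-04, -2.65171224e-01,  9.64200871e-01,
        -1.41291951e-01],
       [ 9.99999536e-01,  4.07489242e-04, -8.73149323e-04,
        -3.31678164e-04],
       [ 0.00000000e+00,  0.00000000e+00,  0.00000000e+00,
         1.00000000e+00]])}
```

View pics/scene0.png

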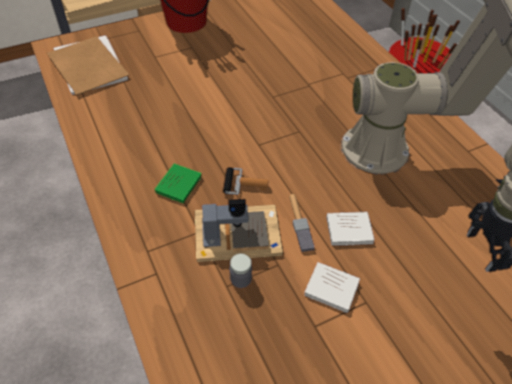

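View pics/top0.png

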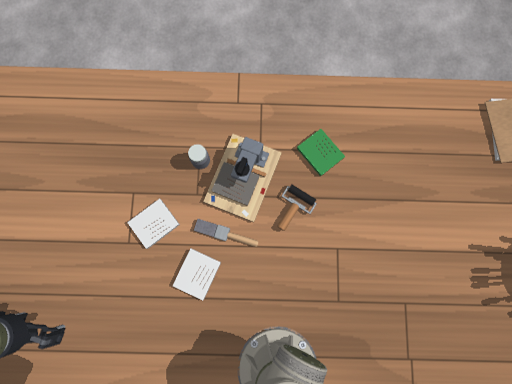

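The top view shows the jig at about (243,177), with the knob near (242,168), the jar at (199,156), the roller at (297,203) and the brush at (222,232). In the scene view the knob is near (237,206). I'll zoom in.

```bash
python3 - <<'E'
import cv2
a=cv2.imread("pics/top0.png")[125:230,180:320]; cv2.imwrite("pics/top0z.png",cv2.resize(a,None,fx=5,fy=5,interpolation=cv2.INTER_CUBIC))
a=cv2.imread("pics/scene0.png")[155:295,180:320]; cv2.imwrite("pics/scene0z.png",cv2.resize(a,None,fx=4,fy=4,interpolation=cv2.INTER_CUBIC))
E
```

```text
(no output)
```

View pics/top0z.png

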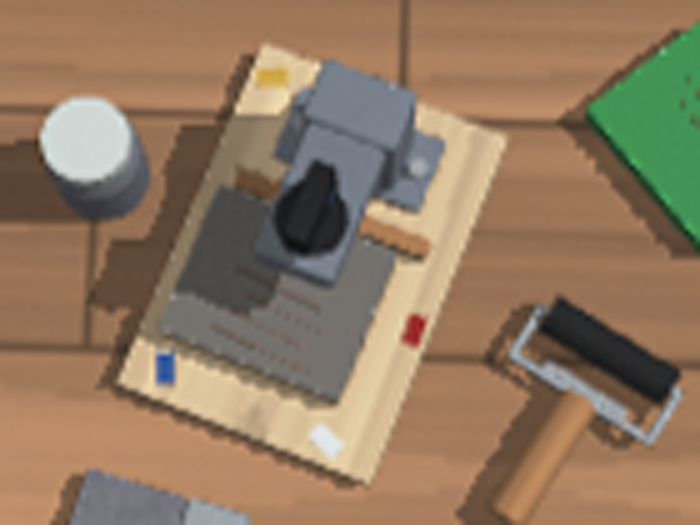

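View pics/scene0z.png

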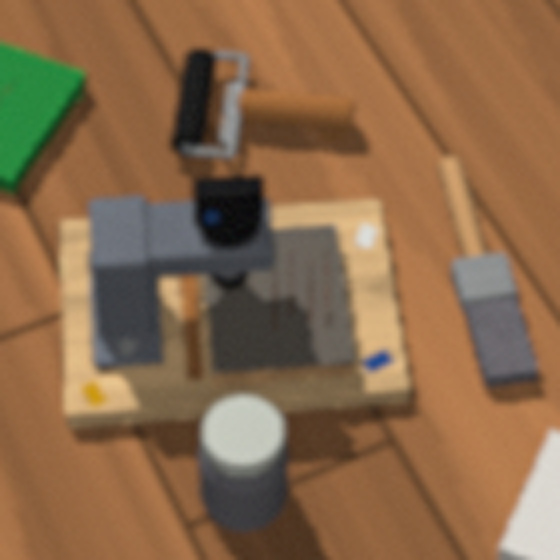

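```bash
cat > h.py <<'E'
from workcell import env
import numpy as np, cv2
from scipy.spatial.transform import Rotation as Ro
def ray(n,u,v):
    m=env.camera_model(n); R=np.array(m['R']);t=np.array(m['t'])
    return -R.T@t, R.T@np.array([(u-m['cx'])/m['fx'],(v-m['cy'])/m['fy'],1])
def pl(n,u,v,z):
    o,d=ray(n,u,v); return o+d*(z-o[2])/d[2]
def rot(s=None):
    s=s or env.get_state(); q=s['orientation']; return Ro.from_quat([q[1],q[2],q[3],q[0]]).as_matrix()
def wproj(P,s):
    m=env.camera_model('wrist');M=np.array(m['mount'])
    p=rot(s).T@(np.array(P)-s['tcp_pos']); c=M[:3,:3].T@(p-M[:3,3])
    return m['cx']+m['fx']*c[0]/c[2], m['cy']+m['fy']*c[1]/c[2]
def wpl(u,v,z,s):
    m=env.camera_model('wrist');M=np.array(m['mount']);R=rot(s)
    d=R@M[:3,:3]@np.array([(u-m['cx'])/m['fx'],(v-m['cy'])/m['fy'],1]); o=s['tcp_pos']+R@M[:3,3]
    return o+d*(z-o[2])/d[2]
E
python3 - <<'E'
from h import *
np.set_printoptions(precision=4,suppress=True)
T=lambda u,v,z:pl("top",180+u/5-.4,125+v/5-.4,z)
S=lambda u,v,z:pl("scene",180+u/4-.4,155+v/4-.4,z)
c=[T(*p,.018) for p in [(265,45),(507,135),(365,483),(118,383)]]
for i in range(4):
    d=c[(i+1)%4]-c[i];print(c[i],np.linalg.norm(d),np.degrees(np.arctan2(d[1],d[0])))
print("knob top bar",T(320,170,.155),T(308,215,.12), "scene bar top mid",S(228,183,.155))
print("jar",T(88,137,.085),S(243,430,.085))
# arm end corners top z .11
for p in [(258,258),(333,283),(312,122),(385,155)]: print(p,T(*p,.11))
for p in [(330,62),(413,100)]: print(p,T(*p,.113))
print(rot(),env.get_state()['tcp_pos'])
E
```

```text
[0.7027 0.1549 0.018 ] 0.16623589291240895 -109.62994277099058
[ 0.6468 -0.0016  0.018 ] 0.24031596001481426 159.33659965427094
[0.422  0.0832 0.018 ] 0.1651199240456261 69.41377324619381
[0.48   0.2377 0.018 ] 0.23754258839026132 -20.400711575868684
knob top bar [0.5807 0.1128 0.155 ] [0.564  0.1199 0.12  ] scene bar top mid [0.5645 0.1183 0.155 ]
jar [0.6174 0.2538 0.085 ] [0.6181 0.257  0.085 ]
(258, 258) [0.5403 0.1482 0.11  ]
(333, 283) [0.5268 0.1047 0.11  ]
(312, 122) [0.6226 0.1198 0.11  ]
(385, 155) [0.6038 0.0767 0.11  ]
(330, 62) [0.6585 0.1103 0.113 ]
(413, 100) [0.6367 0.0612 0.113 ]
[[ 0.963  -0.0007  0.2694]
 [-0.2694 -0.0016  0.963 ]
 [-0.0002 -1.     -0.0017]] [0.1547 0.5533 0.2305]
```

```bash
python3 -m inch '[[[25,0,-15,-8.5],[51,0,-31,-17],[76,0,-46,-25.5],[102,0,-62,-34],[128,0,-77,-42.5],[153,0,-93,-51],[179,0,-108,-59.5],[204,0,-124,-68],[230,0,-139,-76.5],[255,0,-155,-85]]]' 85 ; python3 -c "
from h import *
s=env.get_state();print(s['joint_pos'],s['tcp_pos'],rot(s)); print(rot(s).T@(np.array([.563,.1185,.235])-s['tcp_pos']))"
```

```text
clock: 1.1
tcp_pos: [0.3593, 0.3347, 0.231]
orientation: [0.58, -0.58, -0.404, 0.404]
wrist_force: [0.6, 0.0, 0.0]
finger_gap: 0.0848
[ 5.86298933e-01  1.51323449e-01 -1.63934151e-01  1.25602206e+00
  6.16126888e-05 -6.30564193e-01] [0.35931869 0.33472386 0.23096456] [[ 3.46589823e-01 -4.36700191e-04 -9.38016686e-01]
 [ 9.38016721e-01 -2.16094687e-04  3.46589937e-01]
 [-3.54056313e-04 -9.99999881e-01  3.34735862e-04]]
[-0.13222915 -0.00407766 -0.26599613]
```

```bash
python3 -m inch '[[[-13,0,-27,-8.5],[-26,0,-53,-17],[-40,0,-80,-25.5],[-53,0,-106,-34],[-66,0,-133,-42.5],[-79,0,-160,-51],[-92,0,-186,-59.5],[-106,0,-213,-68],[-119,0,-239,-76.5],[-132,0,-266,-85]]]' 85 ;python3 -m inch '[[[0,0,0,-5],[0,0,0,-5]]]'; python3 -c "
from h import *
s=env.get_state();cv2.imwrite('pics/w1.png',env.read_camera('wrist'));print(s['joint_pos'],s['tcp_pos'],rot(s)); print(rot(s).T@(np.array([.563,.1185,.235])-s['tcp_pos']))
for z in (.155,.118,.143):print(wproj([.563,.1185,z],s))"
```

```text
clock: 2.1
tcp_pos: [0.5615, 0.1176, 0.2308]
orientation: [0.155, -0.154, -0.69, 0.69]
wrist_force: [0.7, -0.1, -0.4]
finger_gap: 0.0851
clock: 2.3
tcp_pos: [0.5613, 0.1177, 0.2305]
orientation: [0.128, -0.127, -0.696, 0.696]
wrist_force: [0.2, 0.4, 0.2]
finger_gap: 0.0851
[ 6.66216917e-02  3.11820242e-01  4.20762948e-02  1.30257990e+00
  1.84772849e-04 -2.71338737e+00] [0.56131777 0.11768482 0.23046074] [[-9.35336614e-01 -1.53642925e-03 -3.53755646e-01]
 [ 3.53755944e-01  8.26724350e-05 -9.35337760e-01]
 [ 1.46632614e-03 -9.99998816e-01  4.66194425e-04]]
[-0.00127842 -0.00454178 -0.00135545]
(np.float64(246.0342478593378), np.float64(202.3245913895657))
(np.float64(246.3304931726044), np.float64(188.73630731666455))
(np.float64(246.14004239250232), np.float64(197.47197058639435))
```

View pics/w1.png

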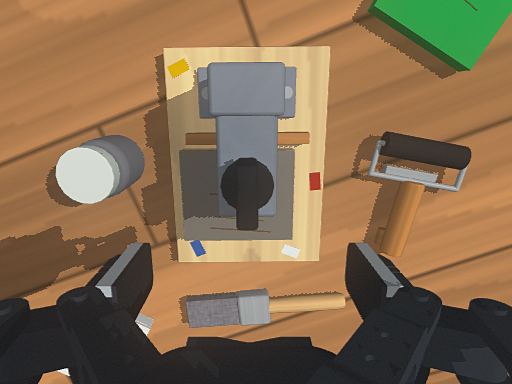

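The wrist view shows the knob flange centred at about (247,185), with its bar pointing nearly straight down the image. The jar is at (88,175), the roller at (410,190) and the brush at (265,307). I'll refine the numbers.

```bash
python3 - <<'E'
from h import *
np.set_printoptions(precision=4,suppress=True)
s=env.get_state();im=cv2.imread('pics/w1.png')
m=(im.max(2)<70).astype(np.uint8);m[:140]=0;m[240:]=0;m[:,:200]=0;m[:,300:]=0
ys,xs=np.nonzero(m)
print(xs.min(),xs.max(),ys.min(),ys.max())
for y in range(154,236,4):
    r=xs[ys==y]; 
    if len(r): print(y,r.min(),r.max())
a=[wpl(u,v,.018,s) for u,v in [(164,48),(329,47),(319,261),(178,261)]]
for i,j in((0,3),(1,2),(0,1),(3,2)):
    d=a[i]-a[j];print(a[i],np.linalg.norm(d),np.degrees(np.arctan2(d[1],d[0])))
print('yaw z', np.degrees(np.arctan2(rot(s)[1,0],rot(s)[0,0])))
E
python3 -c "
import cv2
cv2.imwrite('pics/w1z.png',cv2.resize(cv2.imread('pics/w1.png')[140:245,190:310],None,fx=5,fy=5,interpolation=cv2.INTER_CUBIC))"
```

```text
210 273 150 229
158 239 254
162 234 259
166 228 265
170 225 268
174 223 270
178 222 272
182 221 272
186 220 273
190 221 272
194 210 271
198 224 269
202 227 266
206 232 261
210 236 257
214 236 257
218 237 257
222 237 257
226 237 257
[0.7039 0.1542 0.018 ] 0.23564987793176825 -20.675866884813264
[ 0.6461 -0.001   0.018 ] 0.23675731608907394 -19.897706638811076
[0.7039 0.1542 0.018 ] 0.1656647497466854 69.5609828966723
[0.4835 0.2374 0.018 ] 0.16887922062287988 69.18816058835066
yaw z 159.21927957872234
```

View pics/w1z.png

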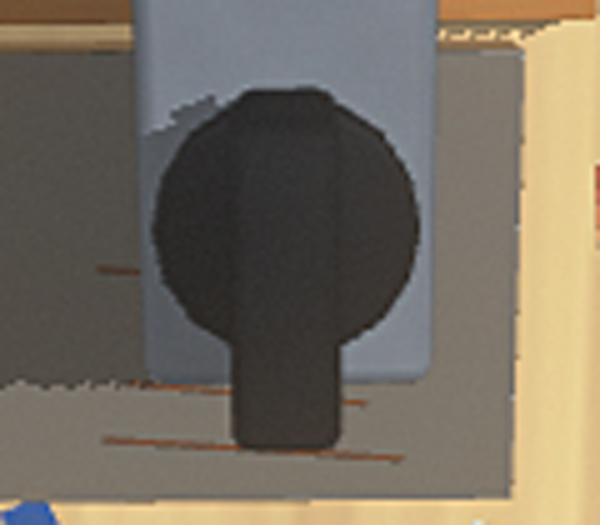

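```bash
python3 - <<'E'
from h import *
np.set_printoptions(precision=4,suppress=True)
s=env.get_state()
d=np.array([np.cos(np.radians(-20.4)),np.sin(np.radians(-20.4)),0])
print('flange',wpl(246.7,185,.118,s)); print('bar far end->c',wpl(247,229,.152,s)+.024*d)
print('bar width',np.linalg.norm(wpl(236.5,220,.155,s)-wpl(257.5,220,.155,s)))
print([wproj(s['tcp_pos']*[1,1,0]+[0,0,z],s) for z in (.118,.155)])
for c in (wpl(246.7,185,.118,s),):
    c[2]=.126;print(rot(s).T@(c-s['tcp_pos'])*1000)
E
```

```text
flange [0.5653 0.1177 0.118 ]
bar far end->c [0.5651 0.1176 0.152 ]
bar width 0.014863376572706522
[(np.float64(248.02627403584998), np.float64(190.22038057147552)), (np.float64(247.99280989723553), np.float64(204.00583734171573))]
[ -4.4933 104.6536  -1.1055]
```

```bash
python3 -m inch '[[[-2,20,-0.5,0],[-4,50,-1,0],[-4,75,-1,0],[-4,92,-1,0],[-4,102,-1,0],[-4,104,-1,0],[-4,104,-1,0]]]' 85; python3 -c "
from h import *
s=env.get_state();cv2.imwrite('pics/w2.png',env.read_camera('wrist'));print(s['tcp_pos'],s['wrist_force'],s['ft_torque'])"
```

```text
clock: 3.05
tcp_pos: [0.5653, 0.1184, 0.1277]
orientation: [-0.127, 0.127, 0.696, -0.696]
wrist_force: [0.8, -0.6, 1.1]
finger_gap: 0.085
[0.5652712  0.11842093 0.12768692] [ 0.78017001 -0.57160608  1.08802508] [0.00995486 0.00085878 0.00303422]
```

View pics/w2.png

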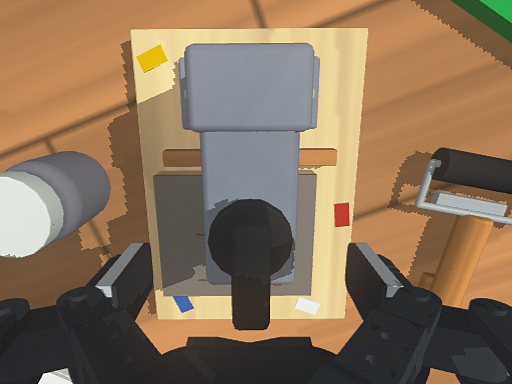

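The bar at (251,260) is centred between the fingers (151 and 347). Closing on it.

```bash
python3 -m inch '[[[0,0,0,0],[0,0,0,0],[0,0,0,0],[0,0,0,0],[0,0,0,0],[0,0,0,0],[0,0,0,0]]]' 5 30;python3 -m inch '[[[0,0,0,0],[0,0,0,0],[0,0,0,0]]]' 5 100; python3 -c "
from h import *
s=env.get_state();cv2.imwrite('pics/w3.png',env.read_camera('wrist'));print(s['tcp_pos'],s['wrist_force'],s['ft_torque'],rot(s)[:,0])"
```

```text
clock: 3.8
tcp_pos: [0.5653, 0.1178, 0.1276]
orientation: [0.127, -0.127, -0.696, 0.696]
wrist_force: [-1.2, -2.1, 3.3]
finger_gap: 0.0153
clock: 4.1
tcp_pos: [0.5653, 0.1178, 0.1277]
orientation: [0.127, -0.127, -0.696, 0.696]
wrist_force: [-1.8, -2.6, 5.5]
finger_gap: 0.0141
[0.56529387 0.11780926 0.12774402] [-1.7778554  -2.58473681  5.46060401] [-0.46393513  0.43211598  0.15647906] [-9.35826461e-01  3.52460797e-01 -4.71725594e-04]
```

View pics/w3.png

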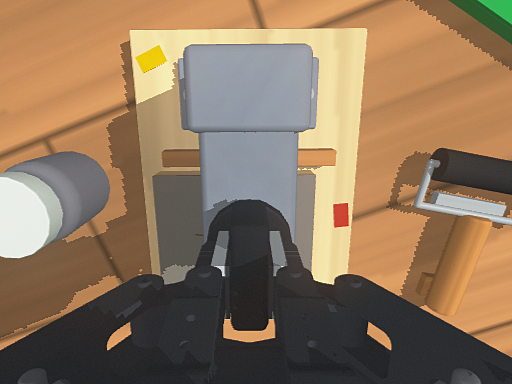

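The grip is good: the pads are flat on the bar at (250,280). Now the breakaway twist.

```bash
python3 -m inch '[[[0,0,0,4],[0,0,0,8],[0,0,0,12],[0,0,0,14],[0,0,0,14]]]' 5 100; python3 -c "
from h import *
s=env.get_state();print(s['tcp_pos'],s['wrist_force'],s['ft_torque'],rot(s)[:,0],np.degrees(np.arctan2(rot(s)[1,0],rot(s)[0,0])))"
```

```text
clock: 4.65
tcp_pos: [0.5651, 0.1176, 0.1278]
orientation: [0.211, -0.211, -0.675, 0.675]
wrist_force: [-3.0, -3.2, 6.6]
finger_gap: 0.0143
[0.56507994 0.11757989 0.12784055] [-2.99863113 -3.17625493  6.62032266] [-0.69030429  0.50041014  0.04552019] [-8.22277036e-01  5.69086997e-01 -6.82689091e-04] 145.31340697814667
```

```bash
cat > st.py <<'E'
from h import *
s=env.get_state();print('t',s['clock'],'yaw %.2f'%np.degrees(np.arctan2(rot(s)[1,0],rot(s)[0,0])),'Tz %.3f'%s['ft_torque'][2],'q6tau %.3f'%s['tau'][5],'gap %.4f'%s['finger_gap'],s['wrist_force'].round(1),s['ft_torque'].round(3),s['tcp_pos'].round(4))
E
python3 -m inch '[[[0,0,0,4],[0,0,0,8],[0,0,0,12]]]' 5 100; python3 st.py;python3 -m inch '[[[0,0,0,3],[0,0,0,6]]]' 5 100; python3 st.py;
python3 -m inch '[[[0,0,0,2],[0,0,0,4]]]'; python3 st.py;python3 -m inch '[[[0,0,0,2],[0,0,0,4]]]'; python3 st.py
```

```text
clock: 4.95
tcp_pos: [0.565, 0.1173, 0.1279]
orientation: [0.281, -0.281, -0.648, 0.65]
wrist_force: [-3.1, -3.0, 5.1]
finger_gap: 0.0145
t 4.95 yaw 133.20 Tz 0.289 q6tau -0.545 gap 0.0145 [-3.1 -3.   5.1] [-0.784  0.57   0.289] [0.565  0.1173 0.1279]
clock: 5.15
tcp_pos: [0.5648, 0.1172, 0.1278]
orientation: [0.314, -0.314, -0.633, 0.634]
wrist_force: [-3.8, -5.5, 7.6]
finger_gap: 0.0142
t 5.15 yaw 127.23 Tz 0.090 q6tau -0.353 gap 0.0142 [-3.8 -5.5  7.6] [-1.098  0.761  0.09 ] [0.5648 0.1172 0.1278]
clock: 5.35
tcp_pos: [0.5647, 0.1171, 0.1278]
orientation: [0.336, -0.336, -0.621, 0.623]
wrist_force: [-4.2, -5.4, 6.1]
finger_gap: 0.0144
t 5.35 yaw 123.26 Tz 0.248 q6tau -0.188 gap 0.0144 [-4.2 -5.4  6.1] [-0.986  0.743  0.248] [0.5647 0.1171 0.1278]
clock: 5.55
tcp_pos: [0.5646, 0.117, 0.1278]
orientation: [0.357, -0.358, -0.609, 0.611]
wrist_force: [-3.9, -5.8, 6.4]
finger_gap: 0.0139
t 5.55 yaw 119.26 Tz 0.205 q6tau -0.147 gap 0.0139 [-3.9 -5.8  6.4] [-1.05   0.803  0.205] [0.5646 0.117  0.1278]
```

```bash
python3 -m inch '[[[0,0,0,1.5],[0,0,0,3],[0,0,0,4.5]]]' >/dev/null; python3 st.py;python3 -m inch '[[[0,0,0,1],[0,0,0,2],[0,0,0,3],[0,0,0,4]]]'>/dev/null; python3 st.py; python3 -m inch '[[[0,0,0,1],[0,0,0,2],[0,0,0,3],[0,0,0,4]]]'>/dev/null; python3 st.py
python3 -c "
from h import *
cv2.imwrite('pics/w4.png',env.read_camera('wrist'))"; python3 st.py
```

```text
t 5.85 yaw 114.78 Tz 0.192 q6tau -0.068 gap 0.0144 [-4.2 -4.5  7.9] [-1.069  0.85   0.192] [0.5645 0.117  0.1277]
t 6.25 yaw 110.80 Tz 0.201 q6tau 0.022 gap 0.0143 [-4.6 -5.2  7. ] [-1.093  0.872  0.201] [0.5644 0.1169 0.1277]
t 6.65 yaw 106.79 Tz 0.155 q6tau 0.022 gap 0.0144 [-4.5 -4.9  8. ] [-1.106  0.919  0.155] [0.5644 0.1169 0.1278]
t 6.7 yaw 106.75 Tz 0.125 q6tau 0.147 gap 0.0144 [-5.  -5.5  7.3] [-1.077  0.885  0.125] [0.5644 0.1168 0.1278]
```

View pics/w4.png

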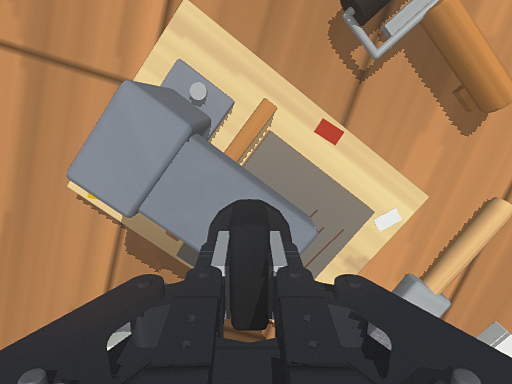

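The knob follows the jaws; the bar is still flush between the pads at (250,270). I'll wind on in fine steps.

```bash
cat > st.py <<'E'
from h import *
s=env.get_state();y=np.degrees(np.arctan2(rot(s)[1,0],rot(s)[0,0]))
l='%.2f %.2f %.4f %.4f %.1f %.1f %.1f'%(s['clock'],159.5-y if y>-90 else -200.5-y,s['ft_torque'][2],s['finger_gap'],*s['wrist_force']);print(l);open('log.txt','a').write(l+'\n')
E
m(){ python3 st.py; }
python3 -m inch '[[[0,0,0,1.5]]]' >/dev/null;m
python3 -m inch '[[[0,0,0,1.5]]]' >/dev/null;m
python3 -m inch '[[[0,0,0,1.5]]]' >/dev/null;m
python3 -m inch '[[[0,0,0,1.5]]]' >/dev/null;m
python3 -m inch '[[[0,0,0,1.5]]]' >/dev/null;m
python3 -m inch '[[[0,0,0,1.5]]]' >/dev/null;m
python3 -m inch '[[[0,0,0,1.5]]]' >/dev/null;m
```

```text
6.80 54.20 0.1639 0.0146 -5.3 -5.5 8.6
6.90 55.72 0.1515 0.0144 -3.7 -5.4 8.5
7.00 57.22 0.2146 0.0145 -4.4 -5.6 8.1
7.10 58.72 0.1963 0.0143 -5.7 -5.9 8.3
7.20 60.23 0.2592 0.0142 -5.7 -5.7 7.5
7.30 61.72 0.1828 0.0145 -5.3 -7.6 7.9
7.40 63.22 0.2251 0.0144 -5.3 -5.2 8.4
```

```bash
m(){ python3 st.py; }
python3 -m inch '[[[0,0,0,1]]]' >/dev/null;m
python3 -m inch '[[[0,0,0,1]]]' >/dev/null;m
python3 -m inch '[[[0,0,0,1]]]' >/dev/null;m
python3 -m inch '[[[0,0,0,1]]]' >/dev/null;m
python3 -m inch '[[[0,0,0,1]]]' >/dev/null;m
python3 -m inch '[[[0,0,0,1]]]' >/dev/null;m
python3 -m inch '[[[0,0,0,1]]]' >/dev/null;m
python3 -m inch '[[[0,0,0,1]]]' >/dev/null;m
tail -8 log.txt | awk '{s+=$3}END{print s/8}'
```

```text
7.50 64.22 0.1886 0.0143 -6.5 -5.4 8.4
7.60 65.21 0.2079 0.0142 -5.6 -6.6 7.8
7.70 66.20 0.2040 0.0142 -5.1 -5.7 8.5
7.80 67.20 0.2236 0.0144 -5.8 -5.8 8.3
7.90 68.21 0.1635 0.0143 -5.9 -6.2 8.1
8.00 69.20 0.2314 0.0146 -5.8 -5.4 8.3
8.10 70.20 0.1805 0.0145 -5.9 -6.1 9.5
8.20 71.20 0.2000 0.0142 -6.6 -6.3 8.8
0.199937
```

```bash
m(){ python3 st.py; }
python3 -m inch '[[[0,0,0,1]]]' >/dev/null;m
python3 -m inch '[[[0,0,0,1]]]' >/dev/null;m
python3 -m inch '[[[0,0,0,1]]]' >/dev/null;m
python3 -m inch '[[[0,0,0,1]]]' >/dev/null;m
tail -4 log.txt | awk '{s+=$3}END{print s/4}'
```

```text
8.30 72.20 0.2406 0.0144 -6.4 -6.4 8.8
8.40 73.20 0.1937 0.0147 -6.9 -5.1 9.3
8.50 74.20 0.1886 0.0140 -6.1 -5.5 9.0
8.60 75.20 0.2530 0.0141 -6.1 -5.2 7.8
0.218975
```

```bash
m(){ python3 st.py; }
python3 -m inch '[[[0,0,0,1]]]' >/dev/null;m
python3 -m inch '[[[0,0,0,1]]]' >/dev/null;m
python3 -m inch '[[[0,0,0,1]]]' >/dev/null;m
python3 -m inch '[[[0,0,0,1]]]' >/dev/null;m
python3 -m inch '[[[0,0,0,1]]]' >/dev/null;m
python3 -m inch '[[[0,0,0,1]]]' >/dev/null;m
tail -6 log.txt | awk '{s+=$3}END{print s/6}'
```

```text
8.70 76.20 0.1628 0.0143 -7.0 -5.4 8.6
8.80 77.20 0.1825 0.0148 -6.3 -6.8 8.9
8.90 78.20 0.1985 0.0145 -5.8 -5.3 9.1
9.00 79.20 0.1787 0.0143 -6.5 -5.3 8.2
9.10 80.20 0.2320 0.0144 -8.3 -6.3 8.9
9.20 81.20 0.2209 0.0140 -7.0 -5.6 10.3
0.1959
```

```bash
m(){ python3 st.py; }
python3 -m inch '[[[0,0,0,1]]]' >/dev/null;m
python3 -m inch '[[[0,0,0,1]]]' >/dev/null;m
python3 -m inch '[[[0,0,0,1]]]' >/dev/null;m
python3 -m inch '[[[0,0,0,1]]]' >/dev/null;m
python3 -m inch '[[[0,0,0,1]]]' >/dev/null;m
python3 -m inch '[[[0,0,0,1]]]' >/dev/null;m
python3 -m inch '[[[0,0,0,1]]]' >/dev/null;m
python3 -m inch '[[[0,0,0,1]]]' >/dev/null;m
tail -8 log.txt | awk '{s+=$3}END{print s/8}'
```

```text
9.30 82.20 0.2143 0.0145 -6.0 -5.4 9.4
9.40 83.20 0.2069 0.0148 -6.6 -5.7 9.6
9.50 84.20 0.1789 0.0145 -6.9 -5.1 9.3
9.60 85.20 0.2558 0.0144 -7.9 -5.5 9.2
9.70 86.20 0.2067 0.0148 -7.2 -5.4 9.9
9.80 87.20 0.1952 0.0144 -7.4 -5.3 9.1
9.90 88.20 0.1814 0.0143 -6.9 -5.4 9.7
10.00 89.20 0.1528 0.0143 -7.2 -4.5 8.6
0.199
```

```bash
m(){ python3 st.py; }
python3 -m inch '[[[0,0,0,1]]]' >/dev/null;m
python3 -m inch '[[[0,0,0,1]]]' >/dev/null;m
python3 -m inch '[[[0,0,0,1]]]' >/dev/null;m
python3 -m inch '[[[0,0,0,1]]]' >/dev/null;m
python3 -m inch '[[[0,0,0,1]]]' >/dev/null;m
python3 -m inch '[[[0,0,0,1]]]' >/dev/null;m
python3 -m inch '[[[0,0,0,1]]]' >/dev/null;m
python3 -m inch '[[[0,0,0,1]]]' >/dev/null;m
tail -8 log.txt | awk '{s+=$3}END{print s/8}'
```

```text
10.10 90.20 0.2283 0.0142 -8.0 -5.4 9.5
10.20 91.20 0.1303 0.0144 -7.4 -5.1 9.7
10.30 92.20 0.2395 0.0144 -7.8 -5.1 9.7
10.40 93.19 0.2092 0.0144 -7.2 -3.6 9.6
10.50 94.20 0.2270 0.0143 -7.5 -5.8 10.2
10.60 95.20 0.2013 0.0142 -7.9 -5.9 9.5
10.70 96.20 0.1991 0.0143 -8.0 -5.5 9.6
10.80 97.20 0.1593 0.0144 -8.1 -5.0 10.6
0.19925
```

```bash
m(){ python3 st.py; }
python3 -m inch '[[[0,0,0,1]]]' >/dev/null;m
python3 -m inch '[[[0,0,0,1]]]' >/dev/null;m
python3 -m inch '[[[0,0,0,1]]]' >/dev/null;m
python3 -m inch '[[[0,0,0,1]]]' >/dev/null;m
python3 -m inch '[[[0,0,0,1]]]' >/dev/null;m
python3 -m inch '[[[0,0,0,1]]]' >/dev/null;m
python3 -m inch '[[[0,0,0,1]]]' >/dev/null;m
python3 -m inch '[[[0,0,0,1]]]' >/dev/null;m
tail -8 log.txt | awk '{s+=$3}END{print s/8}'
```

```text
10.90 98.19 0.1921 0.0144 -7.7 -5.8 10.0
11.00 99.19 0.3112 0.0143 -7.5 -5.6 9.6
11.10 100.19 0.2462 0.0144 -8.2 -5.4 10.5
11.20 101.18 0.2926 0.0145 -6.9 -5.9 10.6
11.30 102.18 0.2505 0.0145 -7.2 -4.8 10.0
11.40 103.18 0.2921 0.0143 -7.9 -4.2 11.3
11.50 104.18 0.3371 0.0144 -8.6 -4.4 9.1
11.60 105.17 0.3882 0.0142 -7.5 -5.3 10.7
0.28875
```

```bash
python3 - <<'E'
from h import *
for i in range(8):
    im=env.read_camera('scene'); s=env.get_state(); print('%.4f'%s['ft_torque'][2],s['clock'])
cv2.imwrite('pics/s5.png',im[155:295,180:320])
d=np.loadtxt('log.txt');x=d[-16:,1];y=d[-16:,2]
from scipy.optimize import least_squares
X=d[:,1];Y=d[:,2]
f=lambda p:p[0]+p[2]*np.maximum(0,X-p[1])-Y
for g in (94,97,99,101):
    r=least_squares(f,[.2,g,.01]);print(r.x,r.cost)
b=Y[X<95].mean(); print(b)
for c in (93,95,97,98,99,100): 
    print(c,((b+.00907*np.maximum(0,X-c)-Y)[X>90]**2).sum())
E
```

```text
0.1929 11.65
0.1392 11.7
0.1371 11.75
0.1353 11.8
0.1220 11.85
0.1059 11.9
0.0381 11.95
0.1504 12.0
[2.00834627e-01 9.72000037e+01 1.95009439e-02] 0.023161119521638896
[2.00834627e-01 9.72000001e+01 1.95009293e-02] 0.023161119239330542
[2.00834625e-01 9.72000002e+01 1.95009340e-02] 0.02316111925209437
[2.00834628e-01 9.72000043e+01 1.95009471e-02] 0.023161119567393224
0.20185526315789473
93 0.03029417732594961
95 0.03190593231158592
97 0.04004469173411222
98 0.046992007745901704
99 0.05550260723122222
100 0.06354088761222695
```

```bash
m(){ python3 st.py; }; cp log.txt log1.txt
python3 -m inch '[[[0,0,0,-1]]]' >/dev/null;m
python3 -m inch '[[[0,0,0,-1]]]' >/dev/null;m
python3 -m inch '[[[0,0,0,-1]]]' >/dev/null;m
python3 -m inch '[[[0,0,0,-1]]]' >/dev/null;m
python3 -m inch '[[[0,0,0,-1]]]' >/dev/null;m
python3 -m inch '[[[0,0,0,-1]]]' >/dev/null;m
python3 -m inch '[[[0,0,0,-1]]]' >/dev/null;m
python3 -m inch '[[[0,0,0,-1]]]' >/dev/null;m
python3 -m inch '[[[0,0,0,-1]]]' >/dev/null;m
python3 -m inch '[[[0,0,0,-1]]]' >/dev/null;m
python3 -m inch '[[[0,0,0,-1]]]' >/dev/null;m
python3 -m inch '[[[0,0,0,-1]]]' >/dev/null;m
python3 -m inch '[[[0,0,0,-1]]]' >/dev/null;m
python3 -m inch '[[[0,0,0,-1]]]' >/dev/null;m
```

```text
12.10 104.16 -0.0887 0.0146 -8.0 -5.1 10.9
12.20 103.15 -0.1201 0.0141 -8.1 -4.6 10.3
12.30 102.15 -0.1118 0.0146 -7.7 -5.1 9.4
12.40 101.16 -0.1310 0.0142 -6.8 -4.4 9.6
12.50 100.16 -0.1266 0.0144 -8.1 -5.5 9.1
12.60 99.16 -0.1748 0.0146 -8.1 -5.7 9.2
12.70 98.16 -0.1741 0.0146 -7.8 -5.1 10.5
12.80 97.16 -0.1803 0.0145 -7.9 -5.7 10.5
12.90 96.16 -0.1679 0.0147 -7.7 -5.6 9.1
13.00 95.17 -0.2410 0.0147 -7.1 -4.5 9.7
13.10 94.16 -0.1784 0.0145 -7.3 -5.1 9.9
13.20 93.17 -0.1862 0.0142 -7.7 -3.8 9.7
13.30 92.17 -0.1422 0.0146 -6.6 -5.1 10.0
13.40 91.17 -0.2142 0.0143 -6.6 -5.6 10.3
```

```bash
m(){ python3 st.py; }; cp log.txt log2.txt
python3 -m inch '[[[0,0,0,1]]]' >/dev/null;m
python3 -m inch '[[[0,0,0,0.6]]]' >/dev/null;m
python3 -m inch '[[[0,0,0,0.6]]]' >/dev/null;m
python3 -m inch '[[[0,0,0,0.6]]]' >/dev/null;m
python3 -m inch '[[[0,0,0,0.6]]]' >/dev/null;m
python3 -m inch '[[[0,0,0,0.6]]]' >/dev/null;m
python3 -m inch '[[[0,0,0,0.6]]]' >/dev/null;m
python3 -m inch '[[[0,0,0,0.6]]]' >/dev/null;m
python3 -m inch '[[[0,0,0,0.6]]]' >/dev/null;m
python3 -m inch '[[[0,0,0,0.6]]]' >/dev/null;m
python3 -m inch '[[[0,0,0,0.6]]]' >/dev/null;m
python3 -m inch '[[[0,0,0,0.6]]]' >/dev/null;m
python3 -m inch '[[[0,0,0,0.6]]]' >/dev/null;m
python3 -m inch '[[[0,0,0,0.6]]]' >/dev/null;m
python3 -m inch '[[[0,0,0,0.6]]]' >/dev/null;m
python3 -m inch '[[[0,0,0,0.6]]]' >/dev/null;m
python3 -m inch '[[[0,0,0,0.6]]]' >/dev/null;m
python3 - <<'E'
import numpy as np
from scipy.optimize import least_squares
d=np.loadtxt('log.txt');n1=sum(1 for _ in open('log1.txt'));n2=sum(1 for _ in open('log2.txt'))
X,Y=d[:,1],d[:,2];i=np.arange(len(X));use=np.ones(len(X),bool);use[n1]=0;use[n2:n2+2]=0
sg=np.where((i>=n1)&(i<n2),-1,1)
for name,u in (('all',use),('run1',use&(i<n1)),('unload',use&(sg<0)),('run2',use&(i>=n2))):
    for sl in (.00907,.0075,.0105):
        f=lambda p:(.2*sg+sl*np.maximum(0,X-p[0])-Y)[u]
        c=np.arange(88,104,.25);e=[(f([a])**2).sum() for a in c];k=int(np.argmin(e));print(name,sl,c[k],e[k],u.sum())
E
```

```text
13.50 92.17 0.2112 0.0141 -7.5 -6.0 10.1
13.60 92.79 0.1763 0.0143 -7.7 -5.8 9.2
13.70 93.38 0.2180 0.0143 -7.2 -5.8 9.6
13.80 93.98 0.2011 0.0146 -7.9 -5.3 10.5
13.90 94.58 0.2080 0.0143 -7.8 -5.7 10.3
14.00 95.18 0.1547 0.0142 -7.5 -5.0 9.7
14.10 95.78 0.1848 0.0143 -7.7 -5.4 9.7
14.20 96.38 0.1450 0.0143 -8.1 -5.5 10.2
14.30 96.98 0.1891 0.0142 -8.7 -5.3 9.4
14.40 97.57 0.1346 0.0144 -7.6 -5.5 9.6
14.50 98.17 0.2347 0.0139 -7.8 -5.2 10.1
14.60 98.78 0.1833 0.0144 -7.2 -4.6 9.9
14.70 99.37 0.2321 0.0145 -7.9 -5.1 8.5
14.80 99.97 0.2452 0.0142 -8.3 -5.6 9.1
14.90 100.57 0.2266 0.0146 -7.3 -5.3 10.2
15.00 101.17 0.3483 0.0144 -8.0 -5.8 9.4
15.10 101.76 0.3497 0.0142 -8.8 -5.1 10.0
all 0.00907 95.0 0.10305740651536999 77
all 0.0075 93.75 0.110989789375 77
all 0.0105 95.25 0.09683804912499998 77
run1 0.00907 93.25 0.056555615117320004 49
run1 0.0075 91.5 0.05932142562499999 49
run1 0.0105 94.5 0.054322014200000004 49
unload 0.00907 94.5 0.007987023254750003 13
unload 0.0075 93.5 0.008746204375000004 13
unload 0.0105 95.0 0.007422773875000004 13
run2 0.00907 96.0 0.03489362274137998 15
run2 0.0075 95.5 0.037511256249999986 15
run2 0.0105 96.25 0.03272429829999997 15
```

```bash
m(){ python3 st.py; }
python3 -m inch '[[[0,0,0,0.5]]]' >/dev/null;m
python3 -m inch '[[[0,0,0,0.5]]]' >/dev/null;m
python3 -m inch '[[[0,0,0,0.5]]]' >/dev/null;m

```

```text
15.20 102.26 0.2699 0.0147 -7.7 -5.6 10.6
15.30 102.76 0.2514 0.0144 -8.4 -4.4 10.5
15.40 103.26 0.3321 0.0143 -7.4 -4.8 10.5
```

```bash
m(){ python3 st.py; }
python3 -m inch '[[[0,0,0,0],[0,0,0,0],[0,0,0,0]]]' >/dev/null;m
python3 -m inch '[[[0,0,0,0],[0,0,0,0]]]' 14 20 >/dev/null;m
python3 -m inch '[[[0,0,0,0],[0,0,0,0],[0,0,0,0],[0,0,0,0],[0,0,0,0]]]' 60 20 >/dev/null;m
python3 -m inch '[[[0,-10,0,0],[0,-30,0,0],[0,-60,0,0],[0,-90,0,0],[0,-110,0,0],[0,-110,0,0]]]' 60 >/dev/null;m
python3 - <<'E'
from h import *
s=env.get_state();cv2.imwrite('pics/w6.png',env.read_camera('wrist'))
im=env.read_camera('scene');cv2.imwrite('pics/s6.png',cv2.resize(im[155:295,180:320],None,fx=4,fy=4,interpolation=cv2.INTER_CUBIC));print(s['tcp_pos'],np.degrees(np.arctan2(rot(s)[1,0],rot(s)[0,0])))
E
```

```text
15.70 103.26 0.1656 0.0145 -9.3 -5.0 9.7
15.90 103.25 0.1834 0.0141 -8.6 -5.3 9.8
16.40 103.23 0.0090 0.0600 0.0 0.3 0.7
17.00 103.22 -0.0059 0.0597 -0.1 -0.4 0.1
[0.56726945 0.11825231 0.24160935] 56.27504761460348
```

View pics/w6.png

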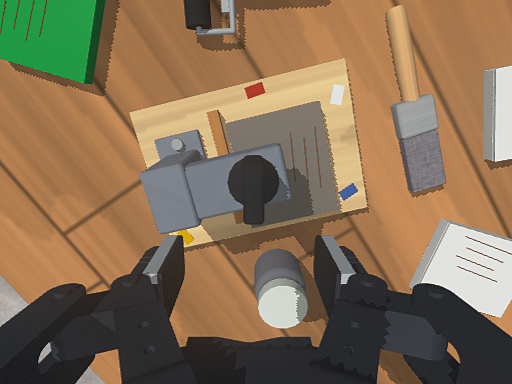

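View pics/s6.png

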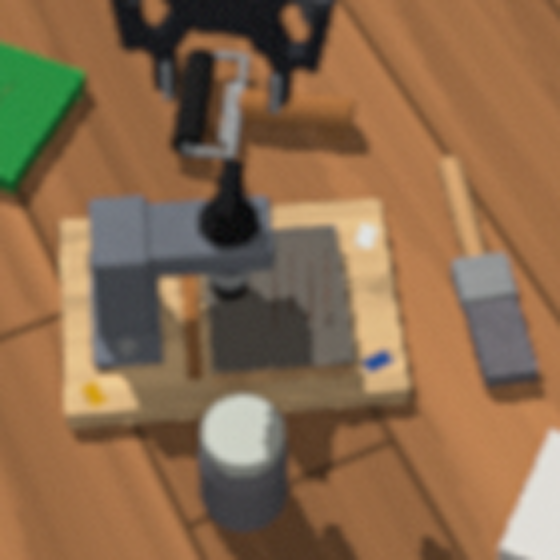

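The knob is released and the bar at (254,200) runs along the image's vertical, so it stayed where I left it. The block, jar (281,300), brush and roller look undisturbed. One last check of the bar's angle and the neighbours against the first pictures.

```bash
python3 - <<'E'
from h import *
s=env.get_state();im=cv2.imread('pics/w6.png')
m=(im.max(2)<70)
L=[];Rr=[]
for y in range(205,221):
    r=np.nonzero(m[y,225:290])[0]+225
    L.append((r.min(),y));Rr.append((r.max(),y)); 
for E in (L,Rr):
    print(E[::4])
    a=np.array([wpl(u,v,.150,s)[:2] for u,v in E]);x=np.polyfit(a[:,1],a[:,0],1)[0];print('edge yaw',np.degrees(np.arctan2(1,x)))
c=wpl(254,222,.153,s); k=np.array([.5652,.1178]);d=c[:2]-k;print('end yaw',np.degrees(np.arctan2(d[1],d[0])),np.linalg.norm(d))
t=env.read_camera('top');a=cv2.imread('pics/top0.png');df=cv2.absdiff(t,a).max(2)[125:255,180:320]
cv2.imwrite('pics/diff.png',cv2.resize(np.hstack([t[125:255,180:320],cv2.cvtColor(df*3,cv2.COLOR_GRAY2BGR)]),None,fx=2.8,fy=2.8))
f=cv2.absdiff(cv2.imread('pics/scene0.png')[155:295,180:320],cv2.resize(cv2.imread('pics/s6.png'),(140,140),interpolation=cv2.INTER_AREA)).max(2)
cv2.imwrite('pics/diff2.png',cv2.resize(f*2,None,fx=4,fy=4))
E
```

```text
[(np.int64(244), 205), (np.int64(243), 209), (np.int64(243), 213), (np.int64(243), 217)]
edge yaw 53.06767116607755
[(np.int64(264), 205), (np.int64(264), 209), (np.int64(264), 213), (np.int64(264), 217)]
edge yaw 56.99559900591381
end yaw 64.63745488388261 0.018166965798509033
```

View pics/diff2.png

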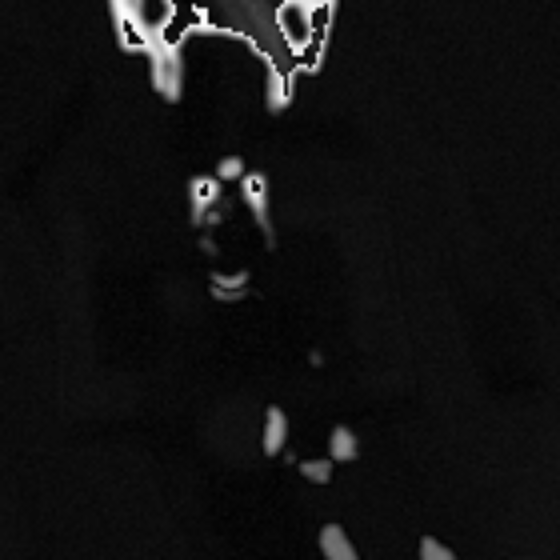

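The difference picture shows only the knob (about (228,200)), the foot (228,285), the gripper and its shadows. The block, jar, roller and brush have not moved.

```bash
python3 -c "
from workcell import env
print(env.get_state()['clock']);print(env.hand_in())"
```

```text
17.15
the job is handed in; nothing more can be done
None
```

I broke the stuck knob loose, wound it clockwise until the pad pressed on the block, let go and backed off 110 mm. I handed in at 17 s with nothing touching the jig. The pressing force should be close to the 10 N asked for, but I could only estimate it, at about 9 to 14 N.

- **Twist and winding:** I gripped the bar and gave a firm 14° twist. I then wound on in steps of about 1°, with a steady friction of 0.20 N m.
- **Finding contact:** Torque began to rise at about 95–97°. I wound on to 105°, backed off to 91° to measure again, then wound clockwise to a final 103° (about 1.80 rad).
- **Pressing force:** The estimates did not fully agree.
  - The knob angle past contact gives about 7–9 N.
  - The final torque readings give 10–14 N, and the readings while backing off gave about 11 N.
  - At the 105° peak the noisy torque suggested up to 19 N, while the angle suggested about 9–11 N. Both are under the 22 N limit.
- **Last checks:** After release the bar's edges measured 53–57°, against the tool's 56°, so the knob stayed put. A rougher estimate from the bar's end gave 65°; I set it aside because the length it implied (18 mm) did not match the bar's 24 mm half-length. In the before-and-after scene pictures only the knob, foot, gripper and shadows changed, so the block, jar, roller and brush had not moved.

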